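# Snap the hairbrush into its rest

## Task

The hairbrush has been left askew on its wooden rest, its handle lying on the ledge beside the steel fork clip. Swing the handle across along the ledge until it is over the clip's mouth, against the tall prong, then press it down past the sprung jaw until it sits fully home in the clip with the jaw sprung back over it and the bristles flat on the leather pad. Leave the dish, the bottle and the nail clipper where they are.

Things in the scene. Friction and masses are not known exactly. Their poses are not given: they have to be found in the camera images.
- rest: Wooden brush rest, fixed to the dresser, yaw varies. Origin: centre of the underside of its board, 180 (x) by 280 (y) by 12 mm; z up. It carries a leather pad, a ledge and a steel fork clip. The board between clip and pad (y -57 to +10 mm) is bare: room for fingers to push or press the handle there.
- ledge_end (a point): Middle of the ledge's +x end, on its flat top (rest frame x +14, y -65, z +60 mm), where the clip begins. The wooden ledge is 16 mm wide along y (-73 to -57 mm) and runs from here 94 mm in -x. The handle slides along its top.
- pad_center (a point): Centre of the dark leather pad for the bristles (rest frame x -2, y +72, z +14 mm, on its top); pad 140 mm (x) by 125 mm (y). A wooden rim along its +x side (inner face at rest x +68, y +10 to +134, top z 40 mm) stops the head from sliding away in +x; the seated head clears it by 9 mm.
- clip_seat (a point): Axis of a fully seated handle, mid-clip (rest frame x +30, y -65, z +36 mm; axes as the rest's). Clip is 16 mm wide along y. Slot runs along y, open at both ends and on top: 22 mm wide in x (+19 to +41), floor z 27. Low front prong to z 40; tall back prong x +41 to +49, to z 78 mm, stops a handle swept along the ledge in +x.
- jaw (a joint): Sprung steel flap over the slot, hinged along the rest's y at x +16.5, z 57.5 mm, reaching 14 mm in +x, top level with the ledge (z 59.5). 0 = closed, level; grows as it swings down, to 1.5 rad; never upward. Spring 0.018 N m at 0, 0.07 at 1.5 rad: bears the handle's weight, yields to a push of 5 to 15 N, springs back over the seated handle (top then at z 45 mm).
- brush: Brown plastic hairbrush, loose, about 110 g. Origin: neck, on the handle axis; long axis y. Round handle 18 mm thick, y -135 to 0; head 58 wide, 12 thick, y 0 to +100 mm; bristles on -z down to z -22 mm. Starts turned 0.25 to 0.43 rad, tilted about 0.2 rad, handle on the ledge 40 to 90 mm on the -x side of the slot, bristle end on the pad. Seated: level, head to the rest's +y.
- handle_mid (a point): Point on the axis of the brush handle 85 mm from the neck (brush frame y = -85 mm), about where the clip takes it.
- coin_dish: White ceramic coin dish painted with marigolds, 100 mm in diameter, 22 mm high, loose; origin at the centre of its underside. To be left alone.
- aftershave: Clear glass aftershave bottle with a dark twist cap, 52 mm in diameter, 92 mm high, loose; origin at the centre of its underside. To be left alone.
- nail_clipper: Steel nail clipper lying flat, 14 by 58 by 12 mm, loose; origin at the centre of its underside, long axis y. To be left alone.
Things that resemble listed ones, but are neither listed nor needed, are in the scene too. Of the things that look like the brush, the largest one is meant.

How it is judged:
By the outcome, as a careful person would: the job done as asked, in the order asked, and still so for the second after the job is handed in, with the robot touching nothing.
It also fails if it takes over 42 s, if anything falls off the work surface, if the arm or the gripper's body presses on something with over 40 N, if the wrist force passes 120 N, or if a joint passes its speed limit or range.

## Robot

A 6-joint arm with a two-finger parallel gripper is mounted at the origin on the work surface. World frame = base frame: x ahead of the robot, y to its left, z up, the work surface at z = 0. Lengths are in m, angles in rad, forces in N, time in s.
With the tool pointing down it reaches from about 0.4 to 0.925 m from the base axis. Payload 3.4 kg.
Tool frame: the origin (TCP) lies between the finger pads; the fingertips stand 17 mm ahead of it and the grasp point (between the pads) lies 2 mm behind it (manip.tip_reach is the z of the fingertips in the tool frame, in m); z points along the fingers, x is the direction in which the jaws open and shut, and the axes are right-handed (so a half turn about z gives the same grasp; the last joint's range is limited). The gripper opens to 85 mm and grips with 20 to 120 N. Pads are 22 mm wide; open, the fingers measure 114 mm over their backs; the gripper's body (76 mm by 85 mm) begins 54 mm behind the grasp point. The pads swing forward as they close: fully open they stand 13 mm farther back than shut.
Start: joints at [1.133, 0.307, 1.506, -0, 1.328, -0.073], TCP at [0.205, 0.537, 0.248] pointing down, gripper open.
Joint ranges: [-3.12, 3.12], [-1.05, 2.28], [0.14, 2.33], [-1.42, 4.57], [0.1, 2.73], [-2.68, 2.68]. Speed limits (rad/s): [2.57, 2.57, 3.14, 3.14, 3.14, 3.14].

## Interface

Orientations are given as a 3x3 rotation matrix whose columns are the frame's x, y, z axes.
In Python, from bench import manip gives the robot as it stands.
- The arm moves only by the tool play_rows, never from a script. Its argument "deltas" is a list of rows, each a list of 6 numbers: the shift along the tool's x, y, z in m, then the turn, a rotation vector about the tool's x, y, z in rad. In form: [[dx, dy, dz, rx, ry, rz], ...]. A call has 1 to 20 rows; each row shifts and turns the commanded pose from where the row before left it, along the tool's axes as they then stand; what a row does not reach is not made up. A row lasts 1/12 s, in which the tool goes at most 41.7 mm and 7.16 degrees, less where a joint would pass 70% of its speed; a pose out of reach is approached as far as the arm can. A call with a gripper value outside its range is refused whole. "hand" is the finger opening in m, from 0 to 0.0854, set as the call begins (left out, the last holds). The fingers move at their own pace and stop on an object; "newtons" is the grip in N (left out, the last holds). Time passes only in rows, so rows that do not move let the fingers close. It gives the time, the measured TCP pose, the force and the opening at its end, in the units of the state.
- manip.get_state(): the state, without advancing time (a new reading comes with each control period).
- manip.grab_frame(name): name is "scene" or "top" or "wrist"; returns the picture (480x640x3 uint8, red, green, blue); there is no depth.
- manip.get_calibration(name): a dict with "fov_y" (degrees; the focal length in pixels is half the picture's height over the tangent of half this angle, whatever the lens; pixels are square), "cx", "cy" (the principal point, pixels), "world_to_cam" (4x4, takes a point from world to camera coordinates). Camera axes: x right, y down, z forward; pixel columns grow to the right and rows downward; lengths in m; the calibration is good to about 2 mm. A picture is of the moment at which its call begins: read the wrist's pose just before it. get_calibration takes no time and is no camera call; for the wrist camera it gives the pose at the moment of the call.
- manip.sign_off(): hands the job in, once; it reports no verdict.
The state is a dict: "clock": time; "q": joint angles; "dq": joint speeds; "joint_torque": joint torques, N m; "ee_pos": TCP position; "tool_rot": TCP orientation; "contact_force": force on the tool from outside, world axes, zero at the start; "moment": the same for the moment, N m; "opening": finger opening in m.
Only numpy, scipy, OpenCV 4.12 (cv2) and the standard library are available. Lean on these libraries where they do the work, as an engineer would, in place of code of your own. Each camera call takes 0.05 s, during which the arm holds its last target.

## Working session

There is one attempt and no reset: what is moved stays moved. The work goes in short steps, Python scripts to look and compute and a tool call to move; the robot and the scene stay as the last step left them, time stands still between calls to the robot, and variables do not carry over. Pictures are saved under pics/ and viewed, and the job is handed in when it is done.

Besides the shell and the picture viewer there is one more tool, called after "Request:" as name(argument=value, ...), one argument or row to a line, values as JSON. play_rows: Moves the arm, as the interface text tells. Its arguments: {"type":"object","properties":{"deltas":{"type":"array"},"hand":{"type":"number"},"newtons":{"type":"number"}},"required":["deltas"]}

```bash
mkdir -p pics; ls; python3 - <<'E'
from bench import manip
import cv2,numpy as np
s=manip.get_state()
for n in("scene","top","wrist"):
    c=manip.get_calibration(n);im=manip.grab_frame(n)
    cv2.imwrite(f"pics/{n}0.png",im[:,:,::-1]);print(n,c['fov_y'],c['cx'],c['cy']);print(np.round(c['world_to_cam'],3).tolist())
print(manip.tip_reach,s['clock'],s['ee_pos'],np.round(s['tool_rot'],3).tolist(),s['contact_force'])
E
```

```text
pics
scene 47.74873206261023 319.0726891678124 240.2985913087279
[[-0.435, 0.9, -0.018, 0.191], [0.637, 0.293, -0.713, -0.307], [-0.637, -0.322, -0.701, 1.389], [0.0, 0.0, 0.0, 1.0]]
top 49.374039046069804 324.85205151496166 243.59235325550466
[[-0.02, -1.0, -0.017, 0.055], [-0.996, 0.021, -0.082, 0.573], [0.083, 0.015, -0.996, 0.896], [0.0, 0.0, 0.0, 1.0]]
wrist 67.1504049531421 320.05401504172556 243.9592167952769
[[0.357, 0.934, -0.002, -0.574], [0.9, -0.344, 0.267, -0.035], [0.248, -0.097, -0.964, 0.378], [0.0, 0.0, 0.0, 1.0]]
0.017 0.0 [0.20486143 0.53655956 0.24738286] [[0.357, 0.934, -0.001], [0.934, -0.357, -0.002], [-0.002, -0.0, -1.0]] [-0.79383681  0.06348672 -0.57311856]
```

View pics/scene0.png

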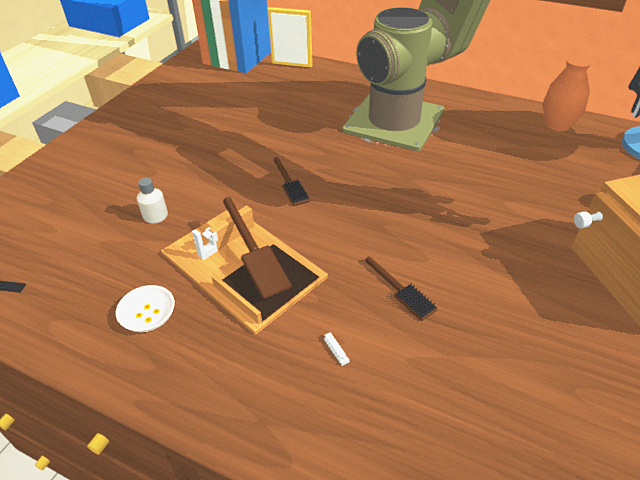

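View pics/top0.png

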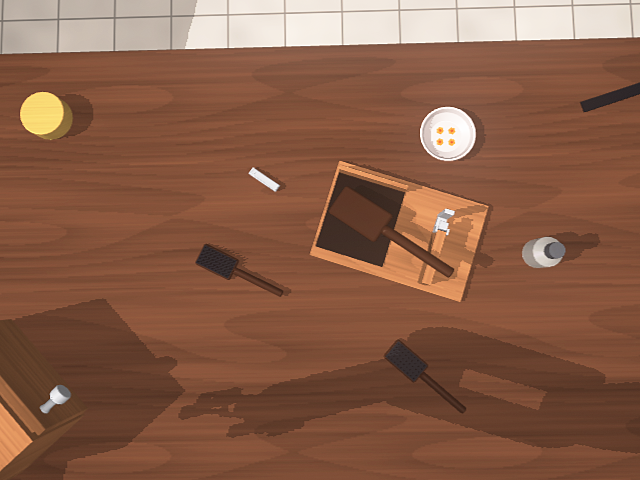

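View pics/wrist0.png

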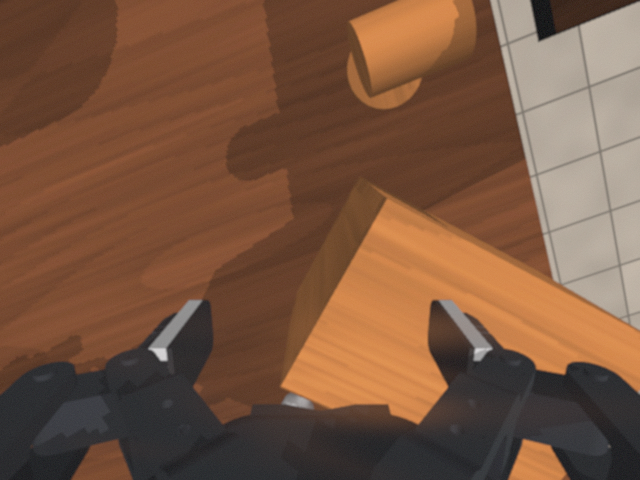

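```bash
cat > h.py <<'E'
import numpy as np,cv2
def ray(c,u,v):
    f=240/np.tan(np.radians(c['fov_y'])/2); W=np.array(c['world_to_cam']);R=W[:3,:3];t=W[:3,3]
    d=R.T@np.array([(u-c['cx'])/f,(v-c['cy'])/f,1]);return -R.T@t,d
def onz(c,u,v,z):
    o,d=ray(c,u,v);return o+d*(z-o[2])/d[2]
def proj(c,p):
    f=240/np.tan(np.radians(c['fov_y'])/2); W=np.array(c['world_to_cam']);q=W[:3,:3]@np.array(p)+W[:3,3]
    return np.array([c['cx']+f*q[0]/q[2],c['cy']+f*q[1]/q[2]])
E
python3 - <<'E'
import cv2
a=cv2.imread('pics/top0.png')[150:310,300:500];cv2.imwrite('pics/topc.png',cv2.resize(a,None,fx=4,fy=3.75,interpolation=2)) if 0 else cv2.imwrite('pics/topc.png',cv2.resize(a,(740,592),interpolation=2))
a=cv2.imread('pics/scene0.png')[190:340,150:350];cv2.imwrite('pics/scc.png',cv2.resize(a,(800,600),interpolation=2))
E
```

```text
(no output)
```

View pics/topc.png

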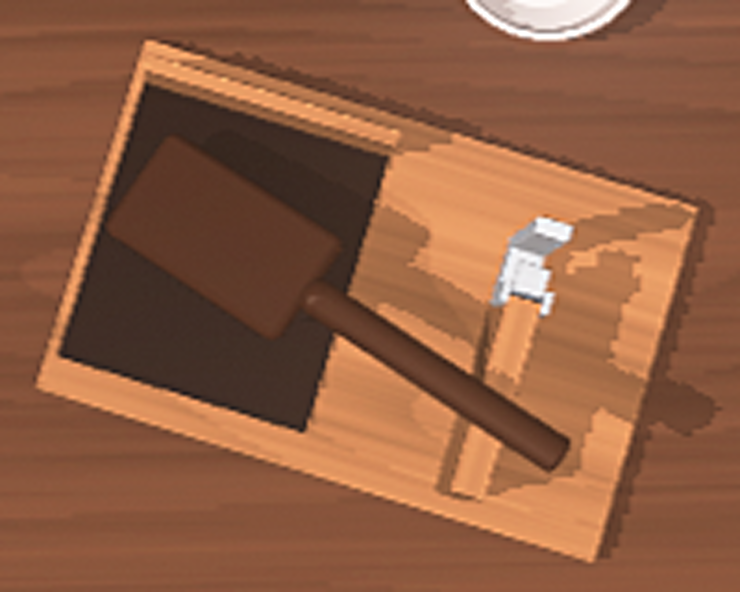

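View pics/scc.png

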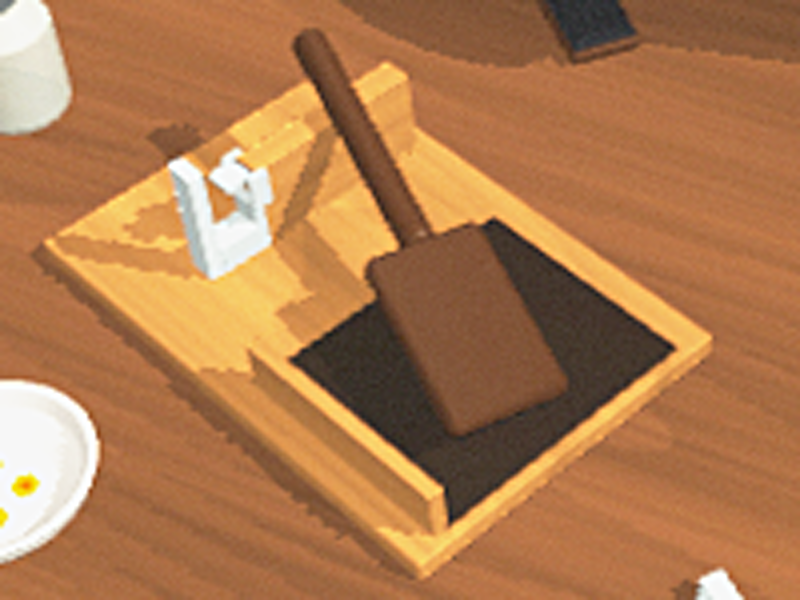

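```bash
cat >> h.py <<'E'
def rest_pose():
    return np.load('rest.npy')
def w(T,p): return (T@np.r_[np.array(p)/1000.,1])[:3]
E
python3 - <<'E'
from h import *
from bench import manip
c=manip.get_calibration('top')
px=[(147,40),(697,208),(596,562),(38,387)]
P=np.array([onz(c,300+u/3.7,150+v/3.7,.012) for u,v in px])
print(P.round(4).tolist(),[np.linalg.norm(P[i]-P[i-1]).round(4) for i in range(4)])
M=np.array([(90,140),(90,-140),(-90,-140),(-90,140)])/1000.
m=P[:,:2].mean(0);A=P[:,:2]-m
th=np.arctan2((M[:,0]*A[:,1]-M[:,1]*A[:,0]).sum(),(M*A).sum())
T=np.eye(4);T[:2,:2]=[[np.cos(th),-np.sin(th)],[np.sin(th),np.cos(th)]];T[:2,3]=m
np.save('rest.npy',T);print(th,m)
# sanity: known features
for n,p in dict(pad=(-72,9.5,14),pad2=(68,10,14),ledgefar=(-80,-73,60),ledgefar2=(-80,-57,60),pr1=(49,-73,78),pr2=(49,-57,78),jawtip=(30.5,-57,59.5),c1=(90,140,12)).items():
    a=proj(c,w(T,p));b=proj(manip.get_calibration('scene'),w(T,p));print(n,((a-[300,150])*3.7).round(),((b-[150,190])*4).round())
# brush: handle end top (558,460)/(310,297) crop axis
Ti=np.linalg.inv(T)
for u,v,z in((560,450,.095),(315,300,.06),(465,375,.069)):
    for dz in(0,):
        q=onz(c,300+u/3.7,150+v/3.7,z);print(u,v,q.round(4),(Ti@np.r_[q,1])[:3].round(4))
E
```

```text
[[0.7247, 0.0135, 0.012], [0.6359, -0.2502, 0.012], [0.4669, -0.1946, 0.012], [0.5559, 0.0698, 0.012]] [np.float64(0.1779), np.float64(0.2783), np.float64(0.1779), np.float64(0.279)]
-0.32332357919194227 [ 0.59587014 -0.09035923]
pad [306. 434.] [487. 210.]
pad2 [389. 158.] [261. 368.]
ledgefar [485. 501.] [380.  56.]
ledgefar2 [451. 491.] [401.  70.]
pr1 [574. 226.] [161. 160.]
pr2 [540. 216.] [181. 176.]
jawtip [520. 260.] [221. 185.]
c1 [146.  38.] [411. 560.]
560 450 [ 0.5185 -0.161   0.095 ] [-0.0509 -0.0915  0.095 ]
315 300 [ 0.5902 -0.0598  0.06  ] [-0.0151  0.0271  0.06  ]
465 375 [ 0.5538 -0.1255  0.069 ] [-0.0288 -0.0467  0.069 ]
```

```bash
cat >> h.py <<'E'
from scipy.spatial.transform import Rotation as Ro
def tooldown(a): # tool x at world angle a
    return np.array([[np.cos(a),np.sin(a),0],[np.sin(a),-np.cos(a),0],[0,0,-1.]])
def plan(p0,R0,p1,R1,n):
    rv=Ro.from_matrix(R0.T@R1).as_rotvec()/n; out=[];p=p0.copy();R=R0.copy()
    for i in range(n):
        t=p0+(p1-p0)*(i+1)/n
        d=np.r_[R.T@(t-p),rv]; d=np.r_[d[:3].round(4),d[3:].round(4)]; out.append(d.tolist())
        p=p+R@d[:3];R=R@Ro.from_rotvec(d[3:]).as_matrix()
    print(str(out).replace('-0.0,','0,').replace('0.0,','0,'));print('end err mm',((p-p1)*1000).round(2))
E
python3 - <<'E'
from h import *
from bench import manip
c=manip.get_calibration('top');T=np.load('rest.npy');Ti=np.linalg.inv(T)
a=[]
for u,v,z in((560,453,.0756),(315,300,.053)):
    q=onz(c,300+u/3.7,150+v/3.7,z);a.append(q);print(q.round(4),((Ti@np.r_[q,1])[:3]*1000).round(1))
d=a[1]-a[0];print(np.linalg.norm(d),np.arctan2(d[1],d[0])-np.pi/2, np.arctan2(d[1],d[0])-np.pi/2+.3233)
s=manip.get_state()
g=w(T,(-30,-40,0));g[2]=.25;print(g)
plan(s['ee_pos'],s['tool_rot'],g,tooldown(-.617),20)
E
```

```text
[ 0.5176 -0.1653  0.0756] [-50.4 -95.9  75.6]
[ 0.5909 -0.0606  0.053 ] [-14.2  26.7  53. ]
0.1297897365134267 -0.6105236305562182 -0.2872236305562182
[ 0.55471581 -0.11875502  0.25      ]
[[-0.0244, 0.028, -0.0001, 0.0001, 0.0001, 0.0912], [-0.0217, 0.0302, -0.0001, 0.0001, 0.0001, 0.0912], [-0.0189, 0.0319, -0.0001, 0.0001, 0.0001, 0.0912], [-0.0159, 0.0336, -0.0001, 0.0001, 0.0001, 0.0912], [-0.0128, 0.0349, -0.0001, 0.0001, 0.0001, 0.0912], [-0.0095, 0.0359, -0.0001, 0.0001, 0.0001, 0.0912], [-0.0062, 0.0366, -0.0001, 0.0001, 0.0001, 0.0912], [-0.0029, 0.037, -0.0001, 0.0001, 0.0001, 0.0912], [0.0005, 0.0372, -0.0001, 0.0001, 0.0001, 0.0912], [0.0039, 0.0369, -0.0002, 0.0001, 0.0001, 0.0912], [0.0072, 0.0365, -0.0001, 0.0001, 0.0001, 0.0912], [0.0106, 0.0356, -0.0001, 0.0001, 0.0001, 0.0912], [0.0137, 0.0345, -0.0001, 0.0001, 0.0001, 0.0912], [0.0168, 0.0331, -0.0002, 0.0001, 0.0001, 0.0912], [0.0198, 0.0315, -0.0001, 0.0001, 0.0001, 0.0912], [0.0225, 0.0295, -0.0002, 0.0001, 0.0001, 0.0912], [0.0252, 0.0273, -0.0001, 0.0001, 0.0001, 0.0912], [0.0275, 0.025, -0.0001, 0.0001, 0.0001, 0.0912], [0.0297, 0.0223, -0.0002, 0.0001, 0.0001, 0.0912], [0.0316, 0.0196, -0.0001, 0.0001, 0.0001, 0.0912]]
end err mm [ 0.02 -0.04 -0.01]
```

Request:
play_rows(
  deltas=[
    [-0.024,0.028,0,0,0,0.091],
    [-0.022,0.03,0,0,0,0.091],
    [-0.019,0.032,0,0,0,0.091],
    [-0.016,0.034,0,0,0,0.091],
    [-0.013,0.035,0,0,0,0.091],
    [-0.01,0.036,0,0,0,0.091],
    [-0.006,0.037,0,0,0,0.091],
    [-0.003,0.037,0,0,0,0.091],
    [0,0.037,0,0,0,0.091],
    [0.004,0.037,0,0,0,0.091],
    [0.007,0.036,0,0,0,0.091],
    [0.011,0.036,0,0,0,0.091],
    [0.014,0.034,0,0,0,0.091],
    [0.017,0.033,0,0,0,0.091],
    [0.02,0.032,0,0,0,0.091],
    [0.022,0.03,0,0,0,0.091],
    [0.025,0.027,0,0,0,0.091],
    [0.028,0.025,0,0,0,0.091],
    [0.03,0.022,0,0,0,0.091],
    [0.032,0.02,0,0,0,0.091],
  ],
  hand=0.06,
)

```text
clock: 1.82
ee_pos: [0.5573, -0.1211, 0.248]
tool_rot: [[0.815, -0.58, -0.001], [-0.58, -0.815, 0.0], [-0.001, -0.0, -1.0]]
contact_force: [-0.2, 0.4, 0.3]
opening: 0.0601
```

```bash
python3 - <<'E'
from h import *
from bench import manip
import pickle
c=manip.get_calibration('wrist');im=manip.grab_frame('wrist')[:,:,::-1].copy()
pickle.dump(c,open('w1.pkl','wb'))
cv2.imwrite('pics/w1.png',im)
T=np.load('rest.npy')
for n,p in dict(pad1=(-72,9.5,14),pad2=(68,9.5,14),ledgefar=(-80,-73,60),ledgefar2=(-80,-57,60),pr1=(49,-73,78),pr2=(49,-57,78),jawtip=(30.5,-57,59.5),b1=(90,-140,12),b2=(-90,-140,12)).items():
    print(n,proj(c,w(T,p)).round())
s=manip.get_state();print(s['clock'],s['ee_pos'],s['tool_rot'].round(3).tolist(),s['contact_force'],s['opening'])
E
```

```text
pad1 [260. 178.]
pad2 [399. 135.]
ledgefar [274. 272.]
ledgefar2 [269. 256.]
pr1 [417. 237.]
pr2 [412. 220.]
jawtip [387. 221.]
b1 [453. 270.]
b2 [291. 315.]
1.8667 [ 0.56181583 -0.1278797   0.24802377] [[0.811, -0.586, 0.005], [-0.586, -0.811, -0.006], [0.007, 0.003, -1.0]] [ 4.77967407 -4.13370129  0.94346987] 0.059838365580150786
```

View pics/w1.png

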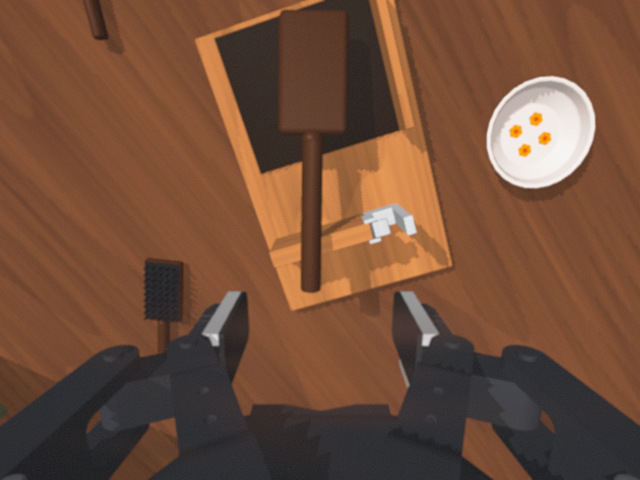

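```bash
python3 - <<'E'
from h import *
from bench import manip
import pickle
for i in range(3): manip.grab_frame('wrist')
c=manip.get_calibration('wrist');im=manip.grab_frame('wrist')[:,:,::-1].copy()
pickle.dump(c,open('w1.pkl','wb'))
cv2.imwrite('pics/w2.png',cv2.resize(im[0:330,180:500],(620,640))[:600])
T=np.load('rest.npy')
for n,p in dict(pad1=(-72,9.5,14),pad2=(68,9.5,14),ledgefar=(-80,-73,60),ledgefar2=(-80,-57,60),pr1=(49,-73,78),pr2=(49,-57,78),jawtip=(30.5,-57,59.5),b1=(90,-140,12),b2=(-90,-140,12)).items():
    print(n,((proj(c,w(T,p))-[180,0])*1.9375).round())
s=manip.get_state();print(s['clock'],s['ee_pos'],s['tool_rot'].round(3).tolist(),s['contact_force'],s['opening'])
E
```

```text
pad1 [158. 346.]
pad2 [428. 262.]
ledgefar [184. 528.]
ledgefar2 [173. 497.]
pr1 [461. 462.]
pr2 [453. 427.]
jawtip [403. 430.]
b1 [530. 524.]
b2 [216. 611.]
2.0667 [ 0.55623381 -0.11917751  0.24757951] [[0.817, -0.576, -0.002], [-0.576, -0.817, 0.001], [-0.002, 0.0, -1.0]] [-0.18334998 -1.05587973 -1.13726422] 0.059947998907042666
```

View pics/w2.png

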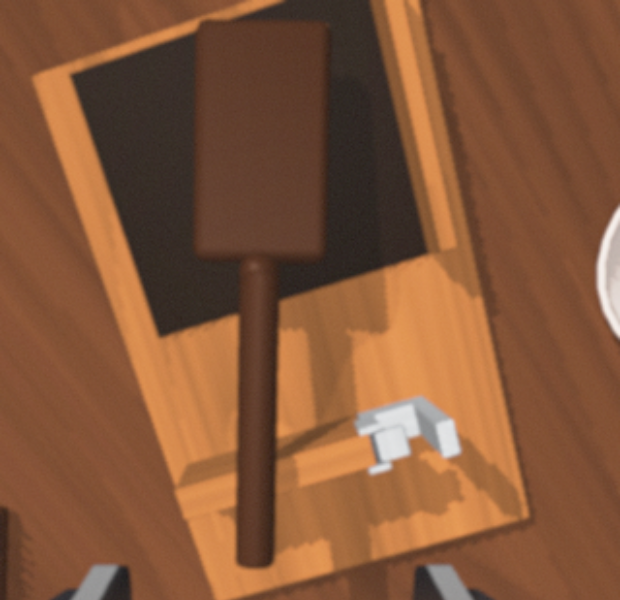

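```bash
python3 - <<'E'
from h import *
from bench import manip
import pickle
c=pickle.load(open('w1.pkl','rb'));T=np.load('rest.npy');T[:2,3]+=[.0015,.0022];np.save('rest.npy',T);Ti=np.linalg.inv(T)
a=[]
for u,v,z in((254,560,.0756),(262,262,.053)):
    q=onz(c,180+u/1.9375,v/1.9375,z);a.append(q);print(q.round(4),((Ti@np.r_[q,1])[:3]*1000).round(1))
d=a[1]-a[0];print(np.linalg.norm(d),np.arctan2(d[1],d[0])-np.pi/2, np.arctan2(d[1],d[0])-np.pi/2+.3233)
s=manip.get_state()
g=a[1]-d*47/np.linalg.norm(d);print('axis pt 47 behind neck',g,(Ti@np.r_[g,1])[:3])
ang=np.arctan2(d[1],d[0])-np.pi/2
g2=g.copy();g2[2]+=.002 # grasp point 4mm above axis -> tcp 2 mm above... tcp is 2 ahead of grasp
up=g2.copy();up[2]=.14
plan(s['ee_pos'],s['tool_rot'],up,tooldown(ang),5)
print(g2,ang)
E
```

```text
[ 0.5184 -0.1612  0.0756] [-51.6 -94.4  75.6]
[ 0.597  -0.0569  0.053 ] [-10.3  29.5  53. ]
0.13253126107307614 -0.645337024483711 -0.322037024483711
axis pt 47 behind neck [-27.25794176 -37.0551185    8.06771284] [-14.66684995 -43.90168552   8.06771284]
[[-0.2888, 9.243, 0.0242, 0.0001, 0.0004, 0.0062], [-0.2315, 9.2445, 0.0231, 0.0001, 0.0004, 0.0062], [-0.1741, 9.2458, 0.0221, 0.0001, 0.0004, 0.0062], [-0.1169, 9.2468, 0.0212, 0.0001, 0.0004, 0.0062], [-0.0595, 9.2473, 0.0202, 0.0001, 0.0004, 0.0062]]
end err mm [ 0.   -0.05 -0.04]
[-27.25794176 -37.0551185    8.06971284] -0.645337024483711
```

```bash
python3 - <<'E'
from h import *
from bench import manip
T=np.load('rest.npy')
s=manip.get_state()
g=w(T,(-26.5,-17,0));ang=-.305-.3233
up=g.copy();up[2]=.12
plan(s['ee_pos'],s['tool_rot'],up,tooldown(ang),6)
print(up)
E
```

```text
[[-0.0007, -0.0042, 0.0213, 0, 0.0004, 0.0023], [-0.0008, -0.0042, 0.0212, 0, 0.0004, 0.0023], [-0.0008, -0.0042, 0.0213, 0, 0.0004, 0.0023], [-0.0008, -0.0042, 0.0213, 0, 0.0004, 0.0023], [-0.0008, -0.0042, 0.0212, 0, 0.0004, 0.0023], [-0.0009, -0.0042, 0.0213, 0, 0.0004, 0.0023]]
end err mm [-0.01  0.04 -0.02]
[ 0.56684201 -0.09585879  0.12      ]
```

Request:
play_rows(
  deltas=[
    [-0.001,-0.004,0.021,0,0,0.003],
    [-0.001,-0.004,0.021,0,0,0.003],
    [-0.001,-0.004,0.021,0,0,0.002],
    [-0.001,-0.004,0.021,0,0,0.002],
    [-0.001,-0.004,0.021,0,0,0.002],
    [0,-0.005,0.022,0,0,0.002],
    [0,0,0,0,0,0],
    [0,0,0,0,0,0],
  ],
)

```text
clock: 2.73
ee_pos: [0.5657, -0.0944, 0.1206]
tool_rot: [[0.811, -0.585, -0.004], [-0.585, -0.811, 0.001], [-0.004, 0.001, -1.0]]
contact_force: [0.3, 0.3, 0.1]
opening: 0.0597
```

```bash
python3 - <<'E'
from h import *
from bench import manip
c=manip.get_calibration('wrist');s=manip.get_state();im=manip.grab_frame('wrist')[:,:,::-1].copy()
cv2.imwrite('pics/w3.png',im)
R=s['tool_rot'];p=s['ee_pos'];print(p)
for k in(0,.06): print(proj(c,p+R[:,2]*k))
E
```

```text
[ 0.56569776 -0.0943693   0.12056732]
[319.00140474 326.78230372]
[319.18539041 273.11705152]
```

View pics/w3.png

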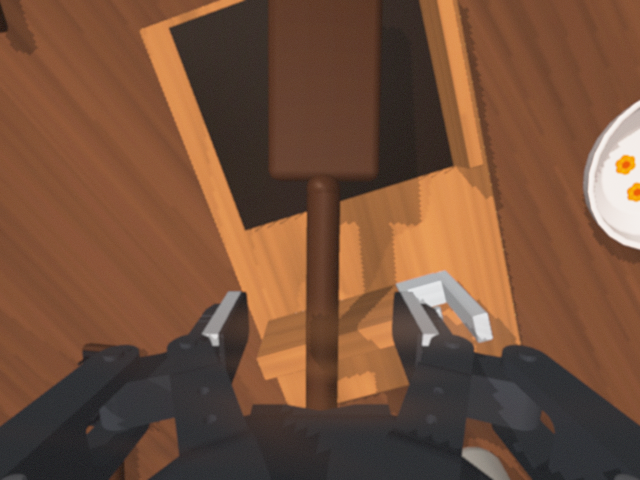

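Request:
play_rows(
  deltas=[
    [0.001,0,0.015,0,0,0],
    [0,0,0.015,0,0,0],
    [0,0,0.015,0,0,0],
    [0,0,0.012,0,0,0],
    [0,0,0,0,0,0],
    [0,0,0,0,0,0],
  ],
  hand=0.06,
  newtons=40,
)

```text
clock: 3.28
ee_pos: [0.5686, -0.0967, 0.0655]
tool_rot: [[0.809, -0.587, 0.001], [-0.587, -0.809, -0.0], [0.001, -0.0, -1.0]]
contact_force: [0.3, 0.4, 0.7]
opening: 0.06
```

Request:
play_rows(
  deltas=[
    [0,0,0,0,0,0],
    [0,0,0,0,0,0],
    [0,0,0,0,0,0],
    [0,0,0,0,0,0],
    [0,0,0,0,0,0],
    [0,0,0,0,0,0],
    [0,0,0,0,0,0],
    [0,0,0,0,0,0],
  ],
  hand=0.01,
  newtons=40,
)

```text
clock: 3.95
ee_pos: [0.5687, -0.0967, 0.0652]
tool_rot: [[0.809, -0.588, 0.001], [-0.588, -0.809, -0.0], [0.001, -0.001, -1.0]]
contact_force: [-1.6, -0.3, 5.1]
opening: 0.0163
```

```bash
python3 - <<'E'
from h import *
from bench import manip
c=manip.get_calibration('wrist');s=manip.get_state();im=manip.grab_frame('wrist')[:,:,::-1].copy()
cv2.imwrite('pics/w4.png',im);cv2.imwrite('pics/s4.png',cv2.resize(manip.grab_frame('scene')[170:350,130:370,::-1],(800,600)))
E
```

```text
(no output)
```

View pics/w4.png

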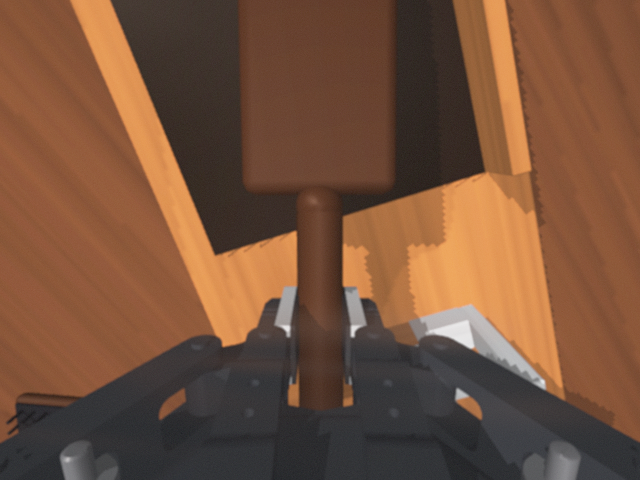

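View pics/s4.png

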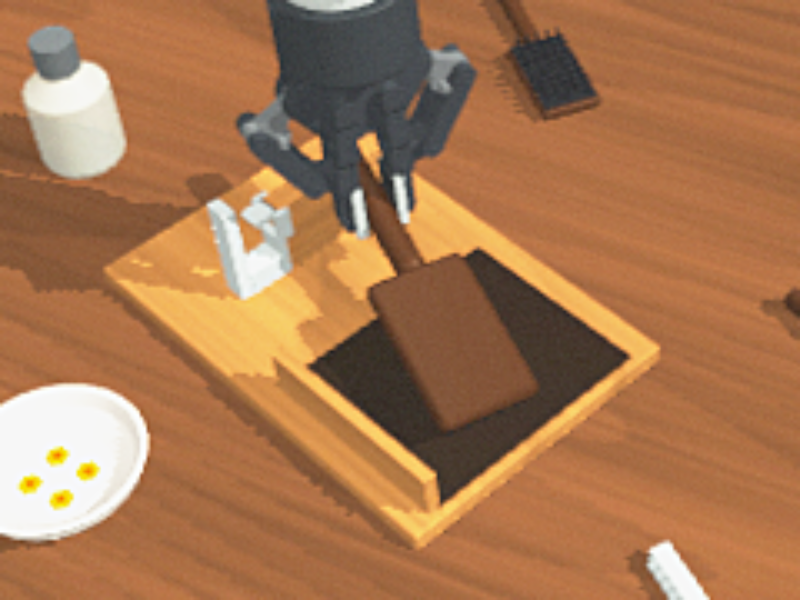

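```bash
python3 - <<'E'
from h import *
from bench import manip
T=np.load('rest.npy');Ti=np.linalg.inv(T)
s=manip.get_state();print(s['ee_pos'],s['contact_force'],s['moment'])
r=(Ti@np.r_[s['ee_pos'],1])[:3]*1000;print(r, np.arctan2(s['tool_rot'][1,0],s['tool_rot'][0,0])+.3233)
plan(s['ee_pos'],s['tool_rot'],w(T,(27,-22,r[2]+1)),tooldown(-.3233),14)
E
```

```text
[ 0.56867168 -0.0967463   0.06518223] [-1.25398489 -0.32067142  5.99073106] [ 0.10012252  0.21126999 -0.01013256]
[-24.48315799 -17.26020022  65.18223068] -0.3046864717725562
[[0.0036, -0.0008, -0.0001, 0, -0.0001, -0.0218], [0.0036, -0.0007, 0, 0, -0.0001, -0.0218], [0.0037, -0.0006, -0.0001, 0, -0.0001, -0.0218], [0.0036, -0.0005, -0.0001, 0, -0.0001, -0.0218], [0.0037, -0.0005, 0, 0, -0.0001, -0.0218], [0.0037, -0.0004, -0.0001, 0, -0.0001, -0.0218], [0.0036, -0.0003, -0.0001, 0, -0.0001, -0.0218], [0.0037, -0.0002, 0, 0, -0.0001, -0.0218], [0.0037, -0.0002, -0.0001, 0, -0.0001, -0.0218], [0.0037, 0, -0.0001, 0, -0.0001, -0.0218], [0.0037, 0, -0.0001, 0, -0.0001, -0.0218], [0.0037, 0.0001, 0, 0, -0.0001, -0.0218], [0.0037, 0.0002, -0.0001, 0, -0.0001, -0.0218], [0.0037, 0.0002, -0.0001, 0, -0.0001, -0.0218]]
end err mm [0.04 0.03 0.03]
```

Request:
play_rows(
  deltas=[
    [0,0,-0.001,0,0,0],
    [0.004,-0.001,0,0,0,-0.022],
    [0.004,-0.001,0,0,0,-0.022],
    [0.004,-0.001,0,0,0,-0.022],
    [0.004,0,0,0,0,-0.022],
    [0.004,0,0,0,0,-0.022],
    [0.004,0,0,0,0,-0.022],
  ],
)

```text
clock: 4.63
ee_pos: [0.5889, -0.1062, 0.0657]
tool_rot: [[0.88, -0.474, -0.003], [-0.474, -0.88, 0.002], [-0.004, -0.0, -1.0]]
contact_force: [-5.3, 3.6, 9.9]
opening: 0.0165
```

Request:
play_rows(
  deltas=[
    [0.004,0,0,0,0,-0.022],
    [0.004,0,0,0,0,-0.022],
    [0.003,0,0,0,0,-0.022],
    [0.003,0,0,0,0,-0.022],
    [0.003,0,0,0,0,-0.022],
    [0.003,0,0,0,0,-0.022],
    [0.003,0,0,0,0,-0.02],
    [0.003,0,0,0,0,-0.02],
    [0,0,0,0,0,0],
    [0,0,0,0,0,0],
  ],
)

```text
clock: 5.47
ee_pos: [0.615, -0.1184, 0.0653]
tool_rot: [[0.948, -0.318, 0.002], [-0.318, -0.948, -0.001], [0.002, -0.0, -1.0]]
contact_force: [0.9, 0.7, 1.8]
opening: 0.0167
```

```bash
python3 - <<'E'
from h import *
from bench import manip
T=np.load('rest.npy');Ti=np.linalg.inv(T)
s=manip.get_state();print(s['ee_pos'],s['contact_force'],s['moment'])
r=(Ti@np.r_[s['ee_pos'],1])[:3]*1000;print(r, np.arctan2(s['tool_rot'][1,0],s['tool_rot'][0,0])+.3233)
im=manip.grab_frame('wrist')[:,:,::-1].copy()
cv2.imwrite('pics/w5.png',im);cv2.imwrite('pics/s5.png',cv2.resize(manip.grab_frame('scene')[170:350,130:370,::-1],(800,600)))
cv2.imwrite('pics/t5.png',cv2.resize(manip.grab_frame('top')[150:310,300:500,::-1],(740,592)))
E
```

```text
[ 0.6150094  -0.11837832  0.06529338] [0.93105737 0.71064787 1.81365515] [ 0.03661468 -0.18258183  0.02113345]
[ 26.32647491 -23.04893941  65.2933795 ] -0.0006085923890327694
```

View pics/w5.png

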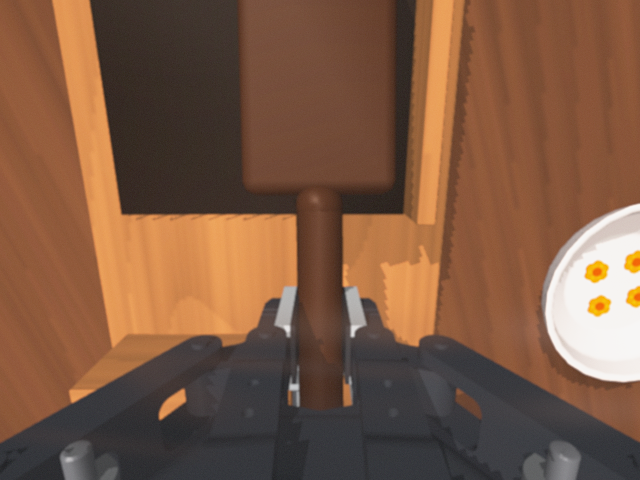

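View pics/s5.png

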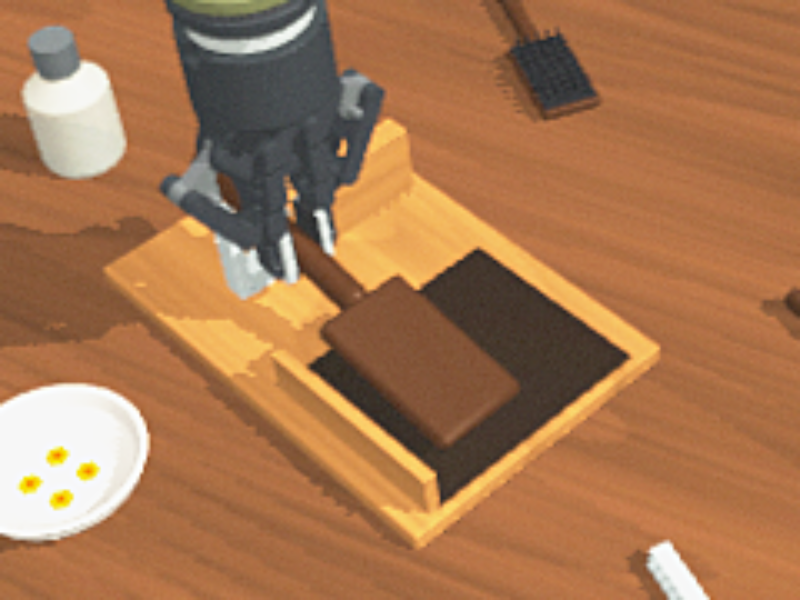

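View pics/t5.png

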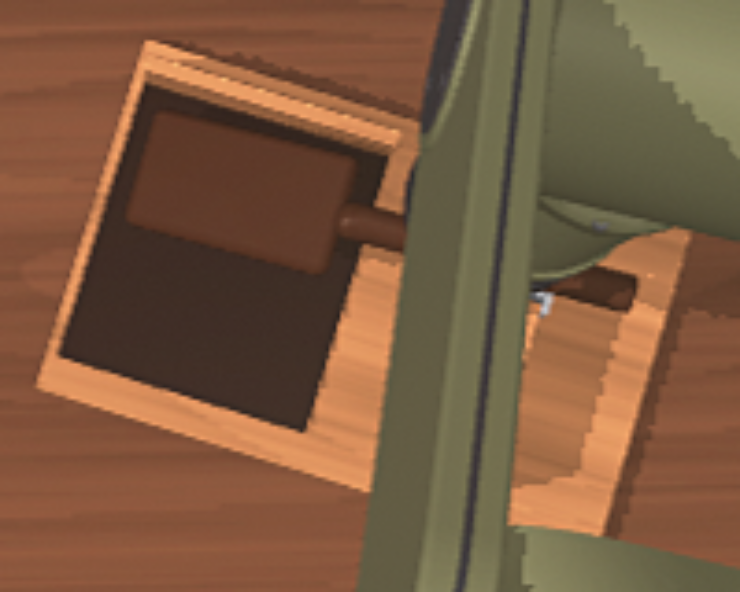

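Request:
play_rows(
  deltas=[
    [0.002,0,0,0,0,0],
    [0.002,0,0,0,0,0],
    [0,0,0,0,0,0],
    [0,0,0,0,0,0],
  ],
)

```text
clock: 5.95
ee_pos: [0.6172, -0.1192, 0.0651]
tool_rot: [[0.948, -0.318, -0.001], [-0.318, -0.948, 0.0], [-0.001, 0.0, -1.0]]
contact_force: [-0.8, 0.1, 1.9]
opening: 0.0167
```

Request:
play_rows(
  deltas=[
    [0.001,0,0,0,0,0],
    [0,0,0,0,0,0],
    [0,0,0,0,0,0],
  ],
)

```text
clock: 6.2
ee_pos: [0.6184, -0.1195, 0.0652]
tool_rot: [[0.948, -0.318, -0.0], [-0.318, -0.948, -0.0], [-0.0, 0.0, -1.0]]
contact_force: [-1.2, -0.2, 2.2]
opening: 0.0164
```

Request:
play_rows(
  deltas=[
    [0.001,0,0,0,0,0],
    [0,0,0,0,0,0],
    [0,0,0,0,0,0],
  ],
)

```text
clock: 6.45
ee_pos: [0.6197, -0.1199, 0.0654]
tool_rot: [[0.948, -0.318, 0.0], [-0.318, -0.948, -0.0], [0.0, 0.0, -1.0]]
contact_force: [-0.3, 0.6, 1.4]
opening: 0.0166
```

Request:
play_rows(
  deltas=[
    [0.001,0,0,0,0,0],
    [0,0,0,0,0,0],
    [0,0,0,0,0,0],
  ],
)

```text
clock: 6.7
ee_pos: [0.6199, -0.12, 0.0652]
tool_rot: [[0.948, -0.318, -0.001], [-0.318, -0.948, 0.0], [-0.001, -0.0, -1.0]]
contact_force: [-1.7, 0.8, 2.0]
opening: 0.0167
```

Request:
play_rows(
  deltas=[
    [0.001,0,0,0,0,0],
    [0,0,0,0,0,0],
    [0,0,0,0,0,0],
  ],
)

```text
clock: 6.95
ee_pos: [0.6201, -0.12, 0.0651]
tool_rot: [[0.948, -0.318, -0.002], [-0.318, -0.948, 0.001], [-0.002, 0.0, -1.0]]
contact_force: [-4.4, 1.1, 3.9]
opening: 0.0165
```

Request:
play_rows(
  deltas=[
    [0.001,0,0,0,0,0],
    [0,0,0,0,0,0],
    [0,0,0,0,0,0],
  ],
)

```text
clock: 7.2
ee_pos: [0.6203, -0.1201, 0.065]
tool_rot: [[0.948, -0.319, -0.004], [-0.319, -0.948, 0.001], [-0.004, 0.0, -1.0]]
contact_force: [-6.1, 2.1, 5.1]
opening: 0.0166
```

Request:
play_rows(
  deltas=[
    [0.001,0,0,0,0,0],
    [0,0,0,0,0,0],
    [0,0,0,0,0,0],
  ],
)

```text
clock: 7.45
ee_pos: [0.6203, -0.1201, 0.0649]
tool_rot: [[0.948, -0.319, -0.006], [-0.319, -0.948, 0.002], [-0.006, 0.0, -1.0]]
contact_force: [-7.3, 3.2, 6.1]
opening: 0.0162
```

```bash
python3 - <<'E'
from h import *
from bench import manip
T=np.load('rest.npy');Ti=np.linalg.inv(T)
s=manip.get_state();print(T[:3,:3].T@s['contact_force'],s['moment'])
r=(Ti@np.r_[s['ee_pos'],1])[:3]*1000;print(r, np.arctan2(s['tool_rot'][1,0],s['tool_rot'][0,0])+.3233)
im=manip.grab_frame('wrist')[:,:,::-1].copy()
cv2.imwrite('pics/w6.png',im)
cv2.imwrite('pics/t6.png',cv2.resize(manip.grab_frame('top')[150:310,300:500,::-1],(740,592)))
E
```

```text
[-7.94462993  0.6928135   6.11656895] [ 0.43659274  1.20814294 -0.14562404]
[ 31.92570958 -22.99235328  64.90119273] -0.0011107949408947215
```

View pics/t6.png

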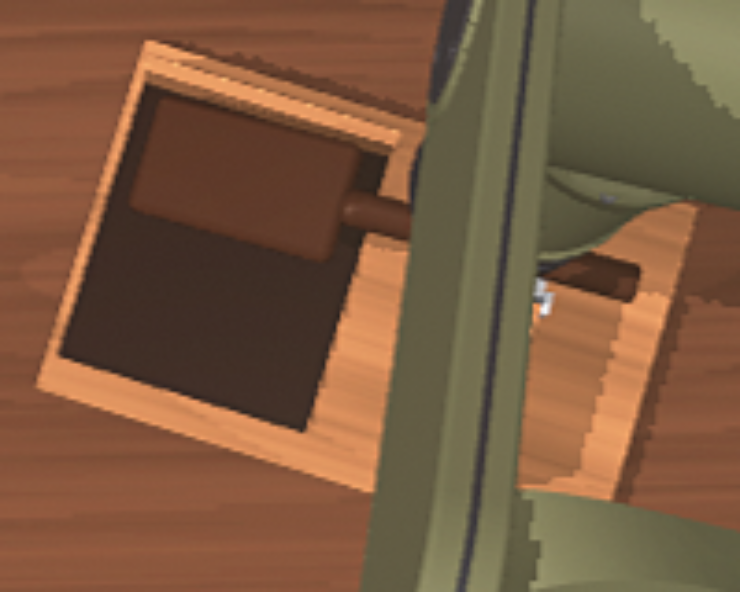

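View pics/w6.png

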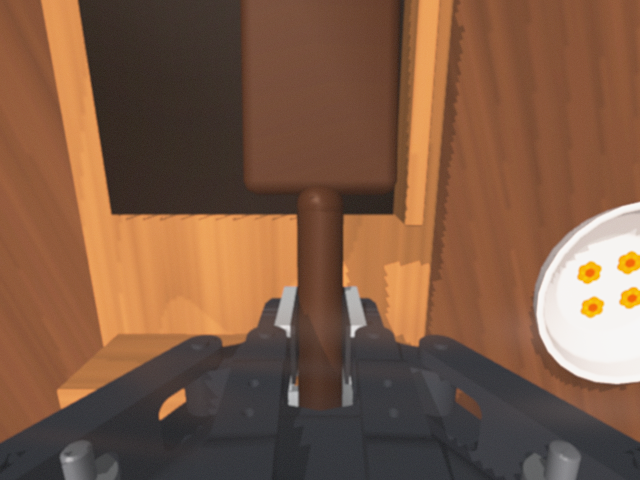

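Request:
play_rows(
  deltas=[
    [-0.002,0,0,0,0,0],
    [-0.001,0,0,0,0,0],
    [0,0,0.003,0,0,0],
    [0,0,0.003,0,0,0],
    [0,0,0.003,0,0,0],
    [0,0,0.003,0,0,0],
    [0,0,0,0,0,0],
  ],
  newtons=50,
)

```text
clock: 8.13
ee_pos: [0.6202, -0.1209, 0.054]
tool_rot: [[0.948, -0.318, 0.0], [-0.318, -0.948, -0.001], [0.0, 0.001, -1.0]]
contact_force: [-5.2, 0.3, 7.2]
opening: 0.0165
```

```bash
cat > st.py <<'E'
from h import *
from bench import manip
T=np.load('rest.npy');Ti=np.linalg.inv(T)
s=manip.get_state();print(s['clock'],'F',(T[:3,:3].T@s['contact_force']).round(1),'M',s['moment'].round(2))
r=(Ti@np.r_[s['ee_pos'],1])[:3]*1000;print(r.round(1), s['tool_rot'].round(3).tolist())
E
python3 st.py
```

```text
8.1333 F [-5.  -1.4  7.2] M [ 0.19  0.7  -0.08]
[ 32.1 -23.8  54. ] [[0.948, -0.318, 0.0], [-0.318, -0.948, -0.001], [0.0, 0.001, -1.0]]
```

Request:
play_rows(
  deltas=[
    [0,0,0.003,0,0,0],
    [0,0,0.003,0,0,0],
    [0,0,0.003,0,0,0],
    [0,0,0.002,0,0,0],
    [0,0,0,0,0,0],
    [0,0,0,0,0,0],
  ],
)

```text
clock: 8.63
ee_pos: [0.6204, -0.1208, 0.0424]
tool_rot: [[0.948, -0.319, 0.0], [-0.319, -0.948, -0.001], [0.0, 0.001, -1.0]]
contact_force: [-3.5, -2.0, 2.7]
opening: 0.0162
```

```bash
python3 st.py; python3 - <<'E'
from bench import manip
import cv2
cv2.imwrite('pics/w7.png',manip.grab_frame('wrist')[:,:,::-1]);cv2.imwrite('pics/s7.png',cv2.resize(manip.grab_frame('scene')[170:350,130:370,::-1],(800,600)))
E
```

```text
8.6333 F [-2.7 -3.   2.7] M [ 0.    0.45 -0.14]
[ 32.2 -23.7  42.4] [[0.948, -0.319, 0.0], [-0.319, -0.948, -0.001], [0.0, 0.001, -1.0]]
```

View pics/s7.png

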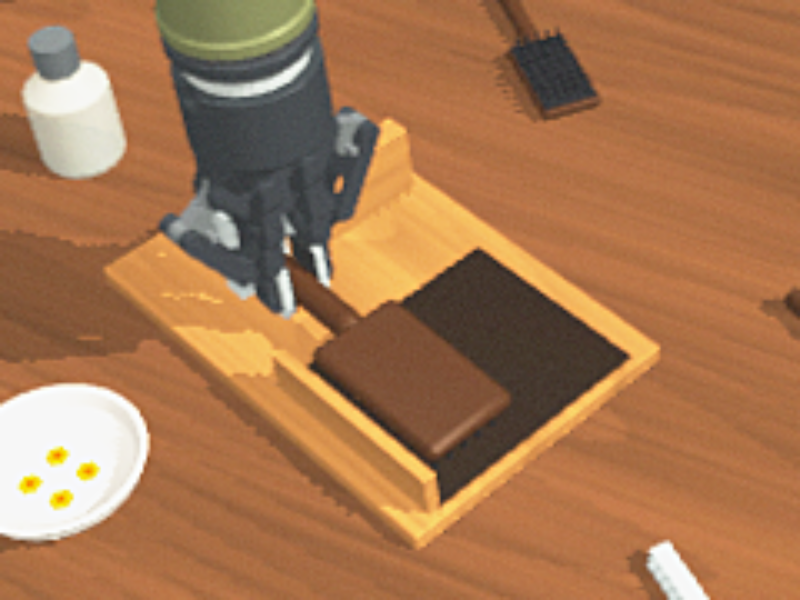

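View pics/w7.png

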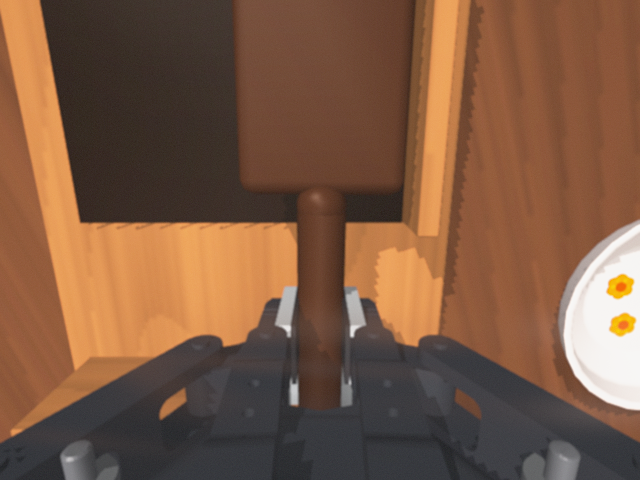

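Request:
play_rows(
  deltas=[
    [0,0,0.002,0,0,0],
    [0,0,0,0,0,0],
    [0,0,0,0,0,0],
  ],
)

```text
clock: 8.98
ee_pos: [0.6206, -0.1202, 0.0401]
tool_rot: [[0.948, -0.318, 0.0], [-0.318, -0.948, -0.0], [0.0, 0.0, -1.0]]
contact_force: [-1.8, -1.4, 1.7]
opening: 0.0164
```

Request:
play_rows(
  deltas=[
    [0,0,0.002,0,0,0],
    [0,0,0,0,0,0],
    [0,0,0,0,0,0],
  ],
)

```text
clock: 9.23
ee_pos: [0.6206, -0.1201, 0.0388]
tool_rot: [[0.948, -0.318, 0.001], [-0.318, -0.948, -0.0], [0.001, -0.0, -1.0]]
contact_force: [-4.0, -1.9, 6.3]
opening: 0.0161
```

Request:
play_rows(
  deltas=[
    [0,0,0.002,0,0,0],
    [0,0,0,0,0,0],
    [0,0,0,0,0,0],
  ],
)

```text
clock: 9.48
ee_pos: [0.6206, -0.1202, 0.0387]
tool_rot: [[0.948, -0.318, 0.001], [-0.318, -0.948, -0.001], [0.001, 0.0, -1.0]]
contact_force: [-6.2, -1.1, 17.3]
opening: 0.0159
```

Request:
play_rows(
  deltas=[
    [0,0,-0.002,0,0,0],
    [0,0,0,0,0,0],
    [0,0,0,0,0,0],
    [0,0,0,0,0,0],
    [0,0,0,0,0,0],
  ],
  hand=0.045,
)

```text
clock: 9.9
ee_pos: [0.6206, -0.12, 0.0378]
tool_rot: [[0.948, -0.318, -0.0], [-0.318, -0.948, 0.0], [-0.0, -0.0, -1.0]]
contact_force: [0.3, 0.0, 0.0]
opening: 0.0451
```

```bash
python3 st.py; python3 - <<'E'
from bench import manip
import cv2
cv2.imwrite('pics/w8.png',manip.grab_frame('wrist')[:,:,::-1])
E
```

```text
9.9 F [0.3 0.1 0. ] M [-0.04 -0.02  0.  ]
[ 32.2 -22.8  37.8] [[0.948, -0.318, -0.0], [-0.318, -0.948, 0.0], [-0.0, -0.0, -1.0]]
```

View pics/w8.png

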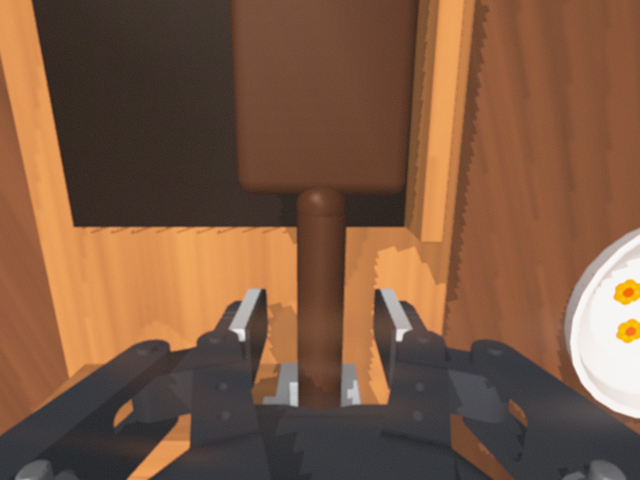

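Released cleanly, handle between the fingers, no contact force. Lift straight up, then move aside to look.

Request:
play_rows(
  deltas=[
    [0,0,-0.01,0,0,0],
    [0,0,-0.015,0,0,0],
    [0,0,-0.02,0,0,0],
    [0,0,-0.025,0,0,0],
    [0,0,-0.025,0,0,0],
    [0,0,-0.025,0,0,0],
    [0,0,-0.025,0,0,0],
    [0,0,-0.025,0,0,0],
    [-0.02,0,-0.01,0,0,0],
    [-0.02,0,0,0,0,0],
    [-0.03,0,0,0,0,0],
    [-0.03,0,0,0,0,0],
    [-0.02,0,0,0,0,0],
    [0,0,0,0,0,0],
    [0,0,0,0,0,0],
    [0,0,0,0,0,0],
  ],
)

```text
clock: 11.28
ee_pos: [0.5077, -0.0822, 0.2192]
tool_rot: [[0.948, -0.318, 0.003], [-0.318, -0.948, -0.001], [0.003, -0.0, -1.0]]
contact_force: [0.2, 0.1, -0.1]
opening: 0.0449
```

```bash
python3 st.py; python3 - <<'E'
from bench import manip
from h import *
c=manip.get_calibration('wrist')
cv2.imwrite('pics/w9.png',manip.grab_frame('wrist')[:,:,::-1])
t=manip.grab_frame('top')[:,:,::-1];s=manip.grab_frame('scene')[:,:,::-1]
cv2.imwrite('pics/s9.png',cv2.resize(s[170:350,130:370],(800,600)));cv2.imwrite('pics/s9f.png',s);cv2.imwrite('pics/t9.png',t)
T=np.load('rest.npy')
for n in('scene','wrist'):
  k=manip.get_calibration(n)
  for p in((30,20,36),(30,-115,36),(30,-65,45)): print(n,p,proj(k,w(T,p)).round())
E
```

```text
11.2833 F [ 0.2  0.2 -0.1] M [ 0.04 -0.01  0.03]
[-86.9 -22.9 219.2] [[0.948, -0.318, 0.003], [-0.318, -0.948, -0.001], [0.003, -0.0, -1.0]]
scene (30, 20, 36) [234. 266.]
scene (30, -115, 36) [190. 231.]
scene (30, -65, 45) [205. 240.]
wrist (30, 20, 36) [458. 174.]
wrist (30, -115, 36) [444. 320.]
wrist (30, -65, 45) [452. 273.]
```

View pics/w9.png

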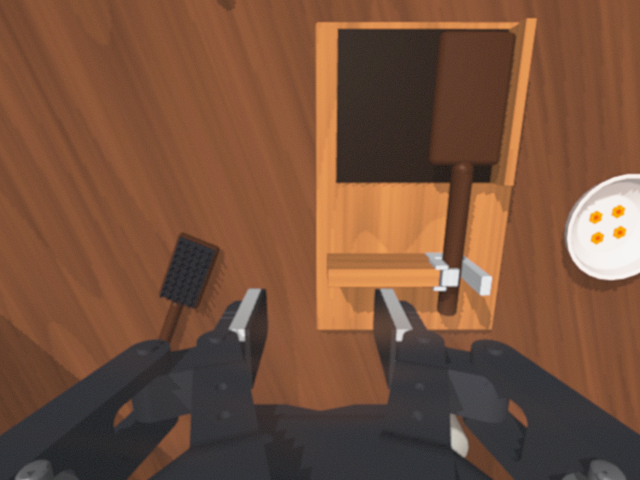

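View pics/s9.png

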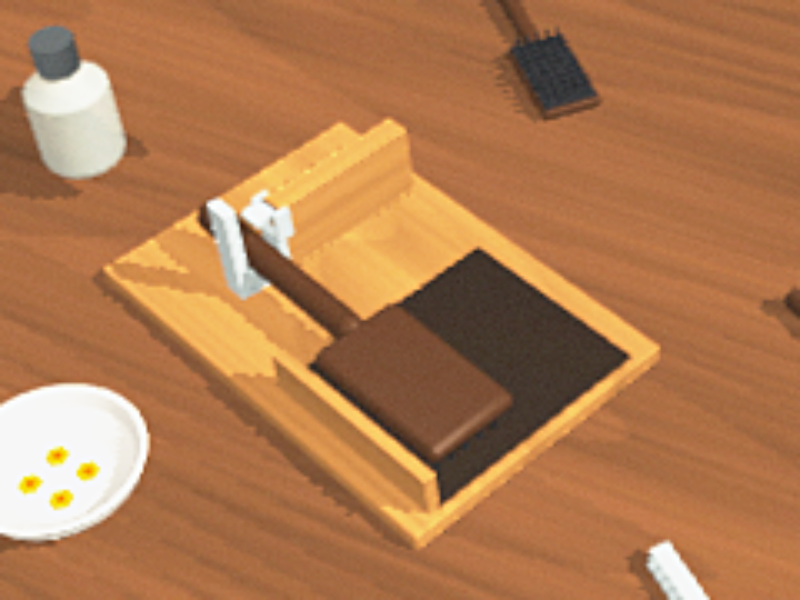

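View pics/t9.png

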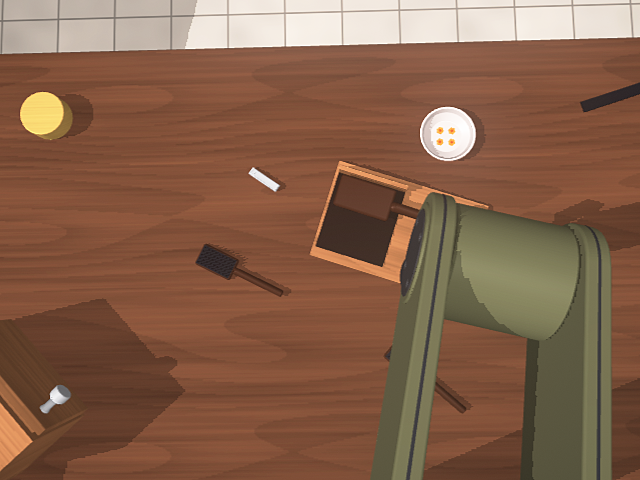

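```bash
python3 - <<'E'
import cv2,numpy as np
s=cv2.imread('pics/s9f.png')[215:265,180:245];w=cv2.imread('pics/w9.png')[235:335,410:510]
cv2.imwrite('pics/z9.png',np.hstack([cv2.resize(s,(390,300),interpolation=2),cv2.resize(w,(400,300),interpolation=2)]))
E
```

```text
(no output)
```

View pics/z9.png

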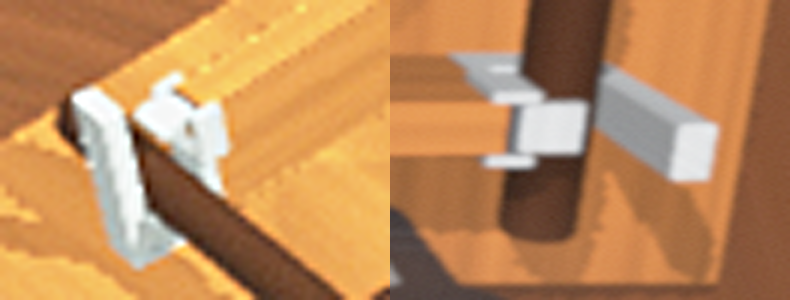

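```bash
python3 -c "
from bench import manip
print(manip.sign_off())"
```

```text
the job is handed in; nothing more can be done
None
```

The brush is seated in the clip with the jaw sprung back over the handle, and I handed the job in at about 11.5 s of the 42 s allowed.

I gripped the handle on the bare stretch of board and slid it along the ledge while turning it straight. It touched the tall prong at rest x ≈ 32 mm, as expected. I then pressed it down past the jaw. The push was about 7 N when I read it partway down, dropped to about 2 N once past the jaw, and rose to 17 N as the handle stopped on the slot floor at the height I had predicted. After that I let go and lifted clear.

Last checks:
- **Jaw:** the scene and wrist pictures show it level over the handle.
- **Brush:** the handle end and neck fall within about 2 px (scene camera) and 3–8 px (wrist camera) of a level, fully seated brush. The head lies on the pad and clears the rim.
- **Other objects:** the dish and nail clipper sit at the same pixels in the top picture as at the start. The arm hid the bottle there at the end; the scene pictures show it unmoved.
- **Disagreement:** the scene and wrist cameras put the rest about 3–4 mm further along y than the top camera did. I used a compromise between them. The job did not depend on y that closely, and the x positions were confirmed by contact.
- **Not checked:** I could not see the bristle contact directly. I judged it from the brush being level and from the stopping height.

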